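# Load the reactor carrier and bolt its retaining bar down

## Task

Load the carrier for the tumbling oven: stand every closed steel reactor from the enamel tray upright in a bay of its own, then lay the retaining bar across the two slotted posts over them, and lock it with both red-knobbed bolts pushed fully home; the bolts stand part way across the slots now and have to be drawn back before the bar will go in. Set the reactors and the bar down, do not let them drop into place, and leave the liners, the capless reactor body and everything else on the bench where they are.

Things in the scene. Friction and masses are not known exactly. Their poses are not given: they have to be found in the camera images.
- carrier: Reactor carrier, fixed: aluminium base 100 (x) by 308 (y) by 8 mm, four bays in a row along y, a blue post with slotted steel head at each end (y = -140, +140 mm). Origin: centre of its underside, on the bench. x points from the side with the bolt brackets (they reach to x = -110 mm, 131 mm high), which faces the robot, to the far side; z up. Highest fixed part 131 mm
- bay1 (a point): Centre of the floor of bay 1: carrier x = 0, y = -81 mm, 8 mm above the bench; axes as the carrier. Each bay is 50 by 50 mm inside; dividers between the bays reach 52 mm above the bench, the long rails in front and behind 56 mm
- bay2 (a point): Floor centre of bay 2, as bay1, at the carrier's y = -27 mm
- bay3 (a point): Floor centre of bay 3, as bay1, at the carrier's y = +27 mm
- bay4 (a point): Floor centre of bay 4, as bay1, at the carrier's y = +81 mm
- saddle_right (a point): Slot floor centre of the post at the carrier's y = -140 mm, 101 mm above the bench. The slot runs along y, is open at the top, 30 mm wide in x and 20 mm long in y, between steel cheeks 15 mm thick with tops 131 mm above the bench. A blue end stop (inner face at y = -150 mm, top 114 mm above the bench) keeps the bar from sliding endways
- saddle_left (a point): The same on the post at y = +140 mm; its end stop is at y = +150 mm
- bolt_right (a joint): Bolt of the post at y = -140 mm: steel rod 12 mm thick, axis 121 mm above the bench, sliding along the carrier's x across the slot, 2 mm over a seated bar. In m: 0 = drawn back, slot clear; over 0.004 it stands in the slot; 0.045 = fully home, 11 mm into the keeper in the far cheek. Grows towards +x. Friction about 2 N, stays where left. Starts at 0.012 to 0.045
- bolt_left (a joint): The same bolt on the post at y = +140 mm
- knob_right (a point): Grip point on bolt_right's red upright knob, 14 mm across, that stands from the rod's top (127 mm above the bench) to 163 mm. The point is on the knob's axis, 151 mm above the bench, at the carrier's x = -84 mm + bolt value, y = -140 mm, and moves with the bolt; axes as the carrier. With the bolt home the knob is 2 mm clear of the cheek
- knob_left (a point): The same point on the knob of bolt_left, at y = +140 mm
- bar: Retaining bar: flat steel bar 22 (x) by 292 (y) by 12 mm (z) with a orange bail handle on top, about 0.42 kg. Origin: centre of the bar's underside; y along the bar, z up. Same either way round. Starts flat on the bench in front of the carrier. In the saddles its underside is 101 mm above the bench, 3 mm over the reactors' tops
- bar_handle (a point): Centre of the handle's grip, over the bar's balance point: straight piece 14 mm wide (x), 110 mm long along the bar, 14 mm high, its centre 46 mm above the bar's underside, 27 mm of free space below it
- tray: White enamel tray with blue rim, fixed, 240 (x) by 300 (y) mm, rim 23 mm high, floor 4 mm thick; origin at the centre of its underside. The closed reactors stand in it
- reactor1: Closed steel reactor, upright: body 44 mm across, 58 mm high, with a bevelled foot; screw cap 48 mm across from 58 to 86 mm; brass boss to 90 mm. 0.6 to 0.85 kg. Origin: centre of its underside, z along its axis. Two to four of the four reactors are there; one that is None from the start is absent
- reactor2: Another closed reactor like reactor1, or absent
- reactor3: Another closed reactor like reactor1, or absent
- reactor4: Another closed reactor like reactor1, or absent
- liner_a: White closed PTFE liner cup 40 mm across, 60 mm high, standing in the tray among the reactors; a bystander. Origin: centre of underside
- liner_b: Another such liner, standing on the bench in front of the tray; a bystander
- open_shell: Steel reactor body 44 mm across, 61 mm high without a cap, on the bench in front of the tray; a bystander, not to be loaded
- beaker: Glass beaker 72 mm across, 95 mm high, at the far side of the bench; a bystander
- wash_bottle: White bottle 64 mm across, 170 mm high, red cap, at the far side of the bench; a bystander
- spanner: Steel spanner 190 mm long, lying at the side; a bystander
Mind the look-alikes: they are no part of the job. What is shaped like the reactor2 but blue is not meant.

How it is judged:
By the outcome, as a careful person would: the job done as asked, in the order asked, and still so for the second after the job is handed in, with the robot touching nothing.
Of reactor1, reactor2, reactor3, reactor4 only 2 to 4 are there at a start; the rules pass over those that are not, and their reading is None.
At some moment in a run one of bar may be knocked a few centimetres aside while the robot is not near it.
It also fails if it takes over 210 s, if anything falls off the work surface, if the arm or the gripper's body presses on something with over 40 N, if the wrist force passes 120 N, or if a joint passes its speed limit or range.

## Robot

A 7-joint arm with a two-finger parallel gripper is mounted at the origin on the work surface. World frame = base frame: x ahead of the robot, y to its left, z up, the work surface at z = 0. Lengths are in mm, angles in rad, forces in N, time in s.
With the tool pointing down it reaches from about 375 to 925 mm from the base axis. Payload 3.1 kg.
Tool frame: the origin (TCP) lies on the centre line of the jaws, within the pads' length; the fingertips stand nose_length ahead of it and the grasp point (between the pads) lies 8 mm behind it (nose_length is the distance from the TCP to the fingertips, in mm); z points along the fingers, y is the line along which they close (so a half turn about z gives the same grasp; the last joint's range is limited). The gripper opens to 85 mm and grips with 20 to 120 N. Pads are 22 mm wide; open, the fingers measure 114 mm over their backs; the gripper's body (76 mm by 85 mm) begins 54 mm behind the grasp point. The pads swing forward as they close: fully open they stand 13 mm farther back than shut.
Start: joints at [1.229, 0.383, 0.044, 1.598, -0.018, 1.161, -0.05], TCP at [156.925, -630.775, 219.369] pointing down, gripper open.
Joint ranges: [-2.61, 2.61], [-0.41, 2.15], [-1.48, 1.57], [0, 2.5], [-1.57, 4.71], [0.05, 1.97], [-2.85, 2.85]. Speed limits (rad/s): [2.79, 2.79, 3.14, 3.14, 3.14, 3.14, 3.14].

## Interface

Orientations are given as a unit quaternion [w, x, y, z].
In Python, from workcell import move_ptp, movel, goto_joints, grip, wait, solve_ik, grab_frame, MotionError, finish_job, get_time_s, get_joints, get_dq, get_joint_torque, get_position, get_orientation, get_force, get_moment, get_width, get_grasp_force, nose_length gives the robot as it stands. Calls block until the motion is done:
- move_ptp(position, orientation): joint-space move of the TCP to a pose.
- movel(position, frame=None, feed=150, f_stop=None): straight line of the TCP; frame=None keeps the orientation; feed is the mean speed in mm/s. With f_stop (N) it stops when the force on the tool has changed by that much, and returns True; else False.
- goto_joints(angles): joint-space move.
- grip(opening, grasp_force=None): opening from 0.0 (shut) to 1.0 (fully open); grasp_force is the grip in N (None keeps the last); returns when the fingers have stopped.
- wait(seconds).
- solve_ik(position, orientation): joint angles nearest the present ones, or None.
- grab_frame(name): name is "scene" or "top"; returns a dict with "color" (480x640x3 uint8, red, green, blue), "range_z" (480x640 float32, mm along the optical axis (not along the pixel's ray), 0 where there is no reading), "fovy" (degrees; the focal length in pixels is half the picture's height over the tangent of half this angle, whatever the lens; pixels are square), "cx", "cy" (the principal point, pixels), "extrinsics" (4x4, takes a point from camera to world coordinates). Camera axes: x right, y up, looking along -z (the intrinsics and any distortion apply to the point x, -y, -z); pixel columns grow to the right and rows downward; lengths in mm; the calibration is good to about 2 mm. A picture is of the moment at which its call begins.
A pose or a line that the arm cannot do raises MotionError and nothing moves.
- finish_job(): hands the job in; it is judged then, once.
Readings, each from a call of its own:
- get_time_s(): time.
- get_joints(): joint angles.
- get_dq(): joint speeds.
- get_joint_torque(): joint torques, N m.
- get_position(): TCP position.
- get_orientation(): TCP orientation.
- get_force(): force on the tool from outside, world axes, zero at the start.
- get_moment(): the same for the moment, N m.
- get_width(): opening from 0.0 (shut) to 1.0 (fully open).
- get_grasp_force(): force on a finger pad.
Only numpy, scipy, OpenCV 4.12 (cv2) and the standard library are available. Lean on these libraries where they do the work, as an engineer would, in place of code of your own. Each camera call takes 0.05 s, during which the arm holds its last target. There are 200 camera calls.

## Working session

There is one attempt and no reset: what is moved stays moved. The work goes in short steps, each a Python script; the robot and the scene stay as the last script left them, time stands still between calls to the robot, and variables do not carry over. Pictures are saved under pics/ and viewed, at most 14 in all, crops included, and the job is handed in when it is done.

```bash
ls; mkdir -p pics; python3 - <<'E'
from workcell import *
import cv2,numpy as np,pickle
F={}
for n in("scene","top"):
    f=grab_frame(n);F[n]=f
    cv2.imwrite(f"pics/{n}0.png",f["color"][:,:,::-1])
    print(n,f["fovy"],f["cx"],f["cy"],np.round(f["extrinsics"],3).tolist(),[k for k in f], (f["range_z"]>0).mean())
pickle.dump(F,open("f0.pkl","wb"))
print(get_time_s(),nose_length() if callable(nose_length) else nose_length,get_orientation(),get_force())
E
```

```text
pics
scene 43.14963392927482 320.7868921882609 227.59755036617682 [[0.212, -0.78, 0.589, 1414.028], [0.977, 0.168, -0.129, -192.127], [0.001, 0.603, 0.798, 1234.496], [0.0, 0.0, 0.0, 1.0]] ['color', 'range_z', 'fovy', 'cx', 'cy', 'extrinsics'] 0.99595703125
top 55.993281142148604 312.0026492063362 240.56549556986158 [[-0.011, 0.99, -0.141, 444.124], [-1.0, -0.009, 0.015, -3.209], [0.014, 0.141, 0.99, 1183.469], [0.0, 0.0, 0.0, 1.0]] ['color', 'range_z', 'fovy', 'cx', 'cy', 'extrinsics'] 0.9960481770833334
0.1 11.0 [-1.20254604e-03  9.92572609e-01  1.21647553e-01 -2.08151139e-04] [0.20699375 0.18347496 0.04316116]
```

View pics/scene0.png

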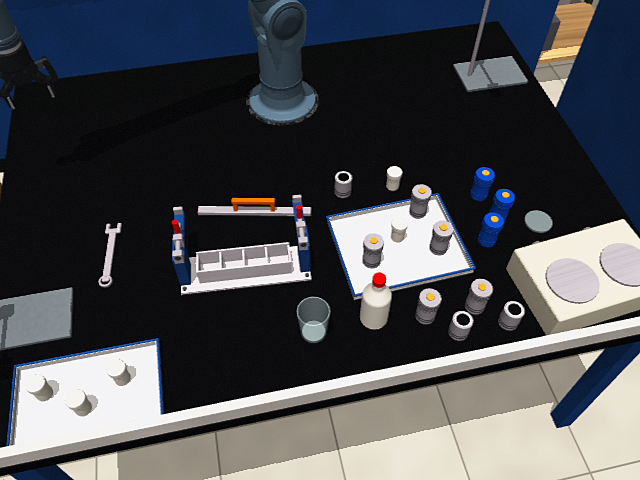

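View pics/top0.png

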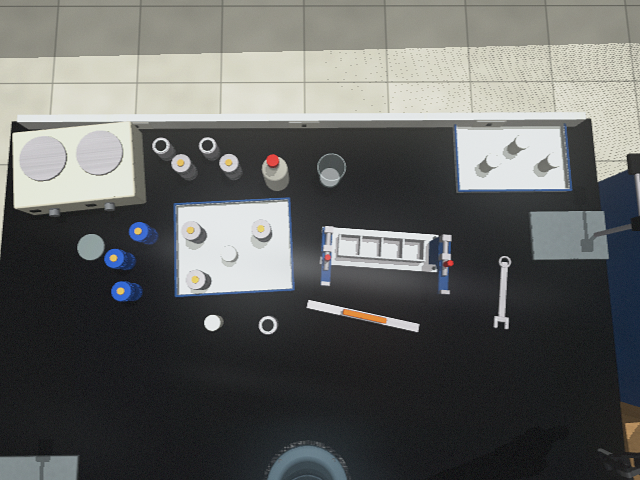

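The top picture shows three steel reactors with brass bosses standing in the tray, at (191,231), (261,230) and (197,281). The carrier is at about (385,250), with red knobs at (327,257) and (450,264). The bar with its orange handle is at (363,316).

There are look-alikes: steel reactors outside the tray at (181,163) and (229,162), and blue ones at (143,231), (118,259) and (125,291). Only the three in the tray fit "from the enamel tray". I'll measure these and enlarge them to confirm.

```bash
cat > vis.py <<'E'
import cv2,numpy as np
def cloud(f):
    h,w=f["range_z"].shape; fl=h/2/np.tan(np.radians(f["fovy"]/2)); z=f["range_z"].astype(float)
    u,v=np.meshgrid(np.arange(w),np.arange(h))
    P=np.stack([(u-f["cx"])/fl*z,-(v-f["cy"])/fl*z,-z],-1)
    E=f["extrinsics"]; P=P@E[:3,:3].T+E[:3,3]; P[z<=0]=np.nan; return P
def ray(f,uv,h):
    fl=240/np.tan(np.radians(f["fovy"]/2)); E=f["extrinsics"]; uv=np.atleast_2d(uv).astype(float)
    d=np.stack([(uv[:,0]-f["cx"])/fl,-(uv[:,1]-f["cy"])/fl,-np.ones(len(uv))],-1)@E[:3,:3].T
    return E[:3,3]+d*((h-E[2,3])/d[:,2])[:,None]
def blobs(m,a=4):
    n,l,s,c=cv2.connectedComponentsWithStats(m.astype(np.uint8))
    return [(s[i,4],c[i],l==i) for i in range(1,n) if s[i,4]>=a]
def hsv(f): return cv2.cvtColor(f["color"],cv2.COLOR_RGB2HSV)
def red(f): H=hsv(f); return ((H[...,0]<5)|(H[...,0]>174))&(H[...,1]>170)&(H[...,2]>80)
def brass(f): H=hsv(f); return (H[...,0]>=13)&(H[...,0]<28)&(H[...,1]>110)&(H[...,2]>130)
def orange(f): H=hsv(f); return (H[...,0]>=5)&(H[...,0]<18)&(H[...,1]>190)&(H[...,2]>110)
E
python3 - <<'E'
import pickle;from vis import *
F=pickle.load(open("f0.pkl","rb"))
for n in F:
    f=F[n];P=cloud(f)
    print(n)
    for nm,m in(("red",red(f)),("brass",brass(f)),("orange",orange(f))):
        for a,c,l in blobs(m):
            p=P[l]; print(nm,a,c.round(1),"med",np.nanmedian(p,0).round(1),"zmax",np.nanmax(p[:,2]).round(1), "ray94",ray(f,c,94)[0].round(1) if nm=="brass" else "")
    # bench height at samples: dark px
    g=f["color"].max(2)<25
    for (x0,x1,y0,y1) in((350,450,-100,100),(350,450,250,400),(500,600,-500,-300),(650,720,-100,50)):
        s=g&(P[...,0]>x0)&(P[...,0]<x1)&(P[...,1]>y0)&(P[...,1]<y1); print("bench",s.sum(),np.nanmedian(P[s][:,2]).round(1),np.nanstd(P[s][:,2]).round(1))
f=F["top"]
A=cv2.resize(f["color"][190:310,165:305,::-1],None,fx=4,fy=4,interpolation=cv2.INTER_CUBIC)
B=cv2.resize(f["color"][215:340,300:465,::-1],None,fx=4.8,fy=4.8,interpolation=cv2.INTER_CUBIC)
cv2.imwrite("pics/tray.png",A);cv2.imwrite("pics/carr.png",B[:600,:800])
E
```

```text
scene
red 67 [299.  211.2] med [556.6 -56.  150. ] zmax 164.6 ray94 
red 79 [175.5 226.1] med [ 540.9 -334.3  150.5] zmax 169.0 ray94 
red 161 [378.8 279.7] med [784.8  68.8 167.9] zmax 174.3 ray94 
brass 1722 [569.4  30.3] med [-889.5 1593.9 -594.3] zmax -272.9 ray94 [-19.7 915.5  94. ]
brass 29 [485.2 172.4] med [483.7 440.   87.1] zmax 93.2 ray94 [488.6 436.   94. ]
brass 32 [421.7 190.1] med [510.  261.4  92.3] zmax 96.4 ray94 [511.  260.6  94. ]
brass 33 [505.1 194.6] med [563.1 460.4  87.7] zmax 91.7 ray94 [567.9 456.4  94. ]
brass 168 [252.5 199.5] med [ 417.4 -151.2   52. ] zmax 59.0 ray94 [ 452.6 -152.5   94. ]
brass 35 [493.9 218.7] med [629.7 404.3  88.3] zmax 91.2 ray94 [632.8 401.1  94. ]
brass 36 [443.3 226.8] med [628.8 275.4  93.1] zmax 97.9 ray94 [630.5 275.1  94. ]
brass 41 [373.4 240. ] med [633.3 103.9  92.6] zmax 98.2 ray94 [632.9 103.8  94. ]
brass 44 [481.8 286.4] med [801.1 305.6  88.1] zmax 95.0 ray94 [804.5 303.3  94. ]
brass 47 [430.2 296.1] med [801.5 186.8  88.3] zmax 97.2 ray94 [804.2 184.7  94. ]
orange 318 [253.2 201.6] med [ 419.1 -149.4   49.6] zmax 
[... 809 characters left out ...]
rass 35 [120.3 290.7] med [481.8 442.1  88.3] zmax 93.5 ray94 [482.3 439.2  94. ]
brass 180 [364.5 315.9] med [ 415.3 -149.2   52.1] zmax 57.7 ray94 [ 416.6 -142.9   94. ]
brass 140 [630.6 428.2] med [   17.3 -1107.1  -418.9] zmax -411.4 ray94 [ 152.4 -755.    94. ]
orange 5 [343.8 311.8] med [425.6 -97.6  51.3] zmax 52.9 ray94 
orange 65 [372.1 318.6] med [ 407.8 -174.    51.8] zmax 57.0 ray94 
orange 4 [363.5 314.2] med [ 420.1 -146.3   52. ] zmax 54.1 ray94 
orange 6 [369.  315.5] med [ 416.3 -159.7   51.5] zmax 55.2 ray94 
bench 0 nan nan
bench 8 -2.3 2.7
bench 0 nan nan
bench 0 nan nan
  return np.nanmean(a, axis, out=out, keepdims=keepdims)
  var = nanvar(a, axis=axis, dtype=dtype, out=out, ddof=ddof,
```

View pics/tray.png

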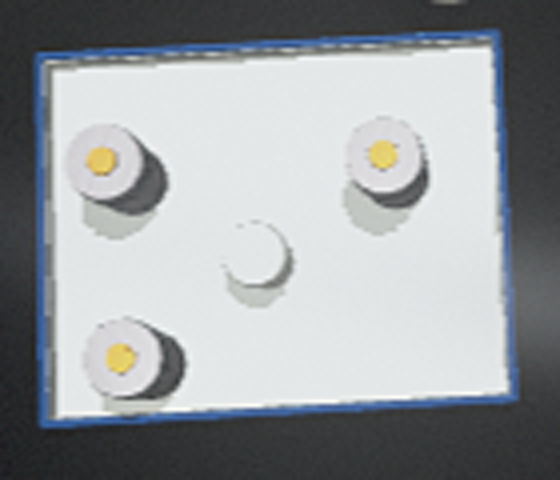

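View pics/carr.png

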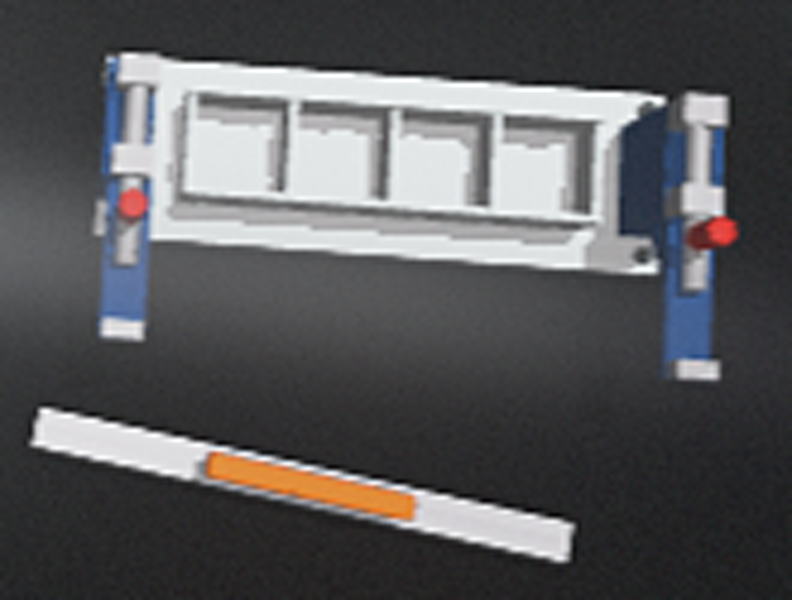

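Tray crop: three closed reactors with brass bosses at (101,160), (383,154) and (120,358), and the white liner, which has no boss, at (257,253). Carrier crop: the cheeks show as bright blocks at (137,68), (131,158), (705,108) and (700,198), both bolts stand in their slots, and the knobs are at (132,204) and (715,232). Next I measure the carrier from the cheek tops in both views.

```bash
python3 - <<'E' 2>/dev/null
import pickle;from vis import *
F=pickle.load(open("f0.pkl","rb"))
for n in F:
    f=F[n];P=cloud(f);C=f["color"].astype(int);V=C.min(2)
    reg=(P[...,0]>440)&(P[...,0]<680)&(P[...,1]>-380)&(P[...,1]<-20)
    m=reg&(P[...,2]>124)&(P[...,2]<138)&(V>120)
    print(n)
    for a,c,l in blobs(m,10): print("hi",a,c.round(1),"V",np.median(V[l]),"z",np.nanmedian(P[l][:,2]).round(1),"ray131",ray(f,c,131)[0].round(1), "xr",np.nanpercentile(P[l][:,0],[3,97]).round(0))
    m=reg&(P[...,2]>49)&(P[...,2]<62)&(V>80)
    pts=P[m][:,:2].astype(np.float32); r=cv2.minAreaRect(pts); print("rails",len(pts),r)
    m=reg&(P[...,2]>2)&(P[...,2]<14)&(V>90)
    pts=P[m][:,:2].astype(np.float32); r=cv2.minAreaRect(pts); print("plate",len(pts),r)
    m=(P[...,0]>340)&(P[...,0]<500)&(P[...,1]>-330)&(P[...,1]<30)&(P[...,2]>4)&(P[...,2]<20)&(V>110)
    b=blobs(m,30)
    l=np.any([x[2] for x in b],0); uv=np.argwhere(l)[:,::-1]; q=ray(f,uv,12)[:,:2].astype(np.float32); print("bar",len(q),cv2.minAreaRect(q), q.mean(0))
    mm=orange(f)|brass(f); mm&=(P[...,0]>340)&(P[...,0]<500)&(P[...,1]>-330)&(P[...,1]<30)
    q=P[mm]; t=ray(f,np.argwhere(mm)[:,::-1],53)[:,:2].astype(np.float32); print("handle",cv2.minAreaRect(t),t.mean(0))
    s=2.0
    for sx in range(2): pass
    B=f["color"][195:305,160:325,::-1] if n=="scene" else None
    if B is not None: cv2.imwrite("pics/carrs.png",cv2.resize(B,None,fx=4.8,fy=4.8,interpolation=cv2.INTER_CUBIC))
E
```

```text
scene
hi 23 [296.6 196. ] V 215.0 z 130.0 ray131 [495.1 -50.  131. ] xr [489. 499.]
hi 27 [176.9 208.1] V 214.0 z 130.1 ray131 [ 472.4 -330.2  131. ] xr [466. 476.]
hi 82 [300.3 225.7] V 202.0 z 128.7 ray131 [583.8 -58.5 131. ] xr [561. 605.]
hi 134 [176.9 244.9] V 202.0 z 130.5 ray131 [ 578.6 -337.9  131. ] xr [549. 608.]
hi 50 [302.1 239.3] V 203.5 z 130.0 ray131 [622.5 -61.9 131. ] xr [615. 629.]
rails 664 ((589.5888061523438, -189.2063446044922), (239.62408447265625, 65.58232879638672), 84.65143585205078)
plate 2221 ((536.1334228515625, -187.65814208984375), (319.41558837890625, 212.28070068359375), 85.31734466552734)
bar 637 ((418.9432678222656, -151.75729370117188), (291.0616455078125, 24.43421745300293), 76.87822723388672) [ 415.09082 -163.2868 ]
handle ((432.44134521484375, -153.5030059814453), (110.38005828857422, 38.9615592956543), 77.82498168945312) [ 425.30893 -150.44499]
top
hi 162 [328.5 238.7] V 216.0 z 129.6 ray131 [597.9 -58.  131. ] xr [569. 628.]
hi 147 [446.2 247.1] V 207.0 z 129.7 ray131 [ 575.6 -335.6  131. ] xr [547. 605.]
hi 24 [326.6 264.8] V 177.0 z 126.2 ray131 [536.4 -52.6 131. ] xr [527. 545.]
hi 25 [445.2 270.6] V 166.0 z 126.6 ray131 [ 520.2 -330.2  131. ] xr [512. 529.]
hi 32 [325.5 283. ] V 219.0 z 129.5 ray131 [493.9 -49.3 131. ] xr [489. 499.]
hi 36 [445.  291.5] V 197.0 z 130.4 ray131 [ 471.5 -327.3  131. ] xr [468. 475.]
rails 484 ((587.8909912109375, -197.8497772216797), (220.3548126220703, 59.031551361083984), 85.3352279663086)
plate 2839 ((534.8646240234375, -187.0482940673828), (323.79779052734375, 209.96292114257812), 86.0683364868164)
bar 685 ((415.5968933105469, -149.36338806152344), (291.02685546875, 21.415790557861328), 77.18331909179688) [ 415.8229  -148.66435]
handle ((415.2154846191406, -147.54478454589844), (106.00450134277344, 11.227269172668457), 77.17013549804688) [ 415.13058 -148.16557]
```

View pics/carrs.png

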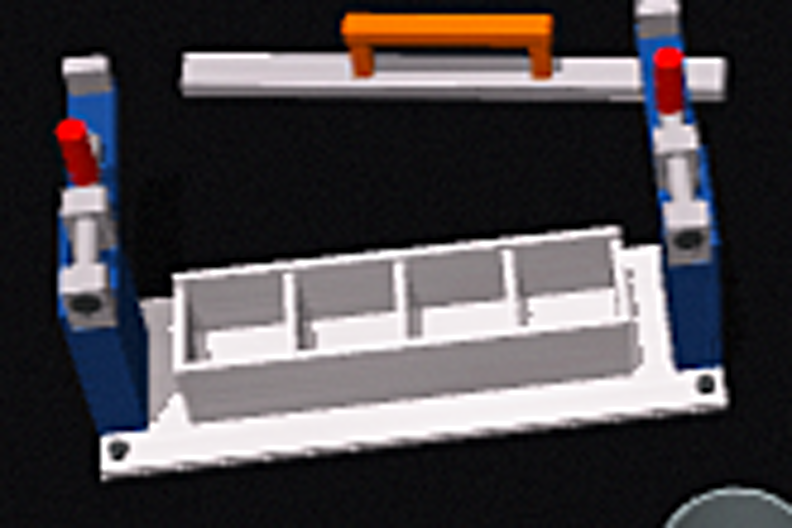

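The scene crop agrees: the cheeks are at (83,200)/(88,290) and (675,135)/(688,225), and the knobs are at (75,150) and (668,80), both towards the home side. Rays, bracket tops and rail outline agree on the carrier at about (587.7, -197.5) with yaw -4.6°. I start with the bolts.

```bash
cat > rob.py <<'E'
from workcell import *
import numpy as np
C=np.array([587.7,-197.5]); YAW=np.radians(-4.62)
R=np.array([[np.cos(YAW),-np.sin(YAW)],[np.sin(YAW),np.cos(YAW)]])
def car(x,y): return C+R@[x,y]
def quat(close):  # tool down, fingers close along world angle 'close' (rad)
    best=None
    for k in(0,np.pi):
        a=(close+np.pi/2+k)/2; q=[0,np.cos(a),np.sin(a),0]
        j=solve_ik([560,-100,260],q)
        if j is not None and (best is None or abs(j[6])<best[0]): best=(abs(j[6]),q)
    return best[1]
def P(xy,gz): return [float(xy[0]),float(xy[1]),float(gz-8)]  # gz: grasp point height
def st(t=""): print(t,"t%.1f"%get_time_s(),"F",np.round(get_force(),1),"w%.3f"%get_width(),"g%.1f"%get_grasp_force(),"p",np.round(get_position(),1),flush=True)
E
python3 - <<'E' 2>/dev/null
import pickle;from vis import *
from rob import *
F=pickle.load(open("f0.pkl","rb"))
K={}
for n in F:
    f=F[n];p=cloud(f);H=hsv(f)
    m=((H[...,0]<8)|(H[...,0]>170))&(H[...,1]>140)&(p[...,1]<0)
    for a,c,l in blobs(m,8):
        uv=np.argwhere(l)[:,::-1]; z=p[l][:,2]
        q=p[l]; top=q[z>158]
        loc=R.T@(np.nanmean(top[:,:2],0)-C) if len(top) else None
        print(n,a,c.round(1),"top n",len(top),"carrier",loc, "all", R.T@(np.nanmedian(q[:,:2],0)-C))
qy=quat(YAW+np.pi/2); qx=quat(YAW)
print("qy",qy,"qx",qx)
for nm,xy in(("kr",car(-45,-140)),("kl",car(-45,140)),("b1",car(0,-81)),("b4",car(0,81))):
    q=qy if nm[0]=="k" else qx
    print(nm,[solve_ik(P(xy,z),q) is not None for z in(90,157,280,330)])
for xy in((629.3,276.4),(631.5,105.2),(509.6,261.8)): print([solve_ik(P(xy,z),qx) is not None for z in(79,280,330)])
E
```

```text
scene 70 [298.9 211.2] top n 21 carrier [-46.66263467 138.26446515] all [-42.4339746  138.49978897]
scene 85 [175.5 226.2] top n 28 carrier [ -38.10753927 -140.76273928] all [ -35.79141445 -140.62830493]
top 19 [327.2 256.8] top n 19 carrier [-47.59400166 141.53473819] all [-48.0133732  141.74404686]
top 45 [448.8 263.2] top n 27 carrier [ -40.99280015 -139.45877343] all [ -41.78216529 -136.69709818]
qy [0, np.float64(0.040306184241054616), np.float64(0.9991873755767364), 0] qx [0, np.float64(0.735032945146904), np.float64(0.6780313927456961), 0]
kr [True, True, True, True]
kl [True, True, True, True]
b1 [True, True, True, True]
b4 [True, True, True, True]
[True, True, True]
[True, True, True]
[True, True, True]
```

```bash
cat > bolt.py <<'E'
from rob import *
def grab_knob(x,y,gz=157):
    q=quat(YAW+np.pi/2)
    move_ptp(P(car(x,y),215),q); grip(0.5)
    s=movel(P(car(x,y),gz),feed=120,f_stop=8); st(f"down stop={s}")
    grip(0.0,25); st("gripped")
def leave(x,y):
    grip(0.5); p=get_position(); movel([float(p[0]),float(p[1]),215.],feed=200)
E
python3 - <<'E'
from bolt import *
from vis import *
try:
    for x,y in((-41,-140),(-47.5,140)):
        grab_knob(x,y)
        s=movel(P(car(-85+(x+39.5 if y<0 else 0),y),157),feed=40,f_stop=15); st(f"drawn stop={s}")
        leave(x,y); st("left")
    move_ptp(P((600,150),330),quat(YAW)); grip(1.0)
except MotionError as e: print(e); st()
f=grab_frame("top"); g=grab_frame("scene")
import pickle; pickle.dump({"top":f,"scene":g},open("f1.pkl","wb"))
a=cv2.resize(f["color"][215:340,300:465,::-1],None,fx=2.4,fy=2.4,interpolation=cv2.INTER_CUBIC)
b=cv2.resize(g["color"][195:305,160:325,::-1],None,fx=2.4,fy=2.4,interpolation=cv2.INTER_CUBIC)
b=cv2.copyMakeBorder(b,0,a.shape[0]-b.shape[0],0,0,0); cv2.imwrite("pics/b1.png",np.hstack([a,b])); st()
E
```

```text
down stop=False t3.0 F [ 0.3 -0.3  0.6] w0.502 g0.0 p [ 535.9 -333.7  149.2]
gripped t3.5 F [ 0.3 -0.6  6.2] w0.002 g3.0 p [ 537.  -335.2  151.2]
drawn stop=False t4.8 F [ 2.3 -1.6  6. ] w-0.000 g3.0 p [ 492.7 -331.3  151.2]
left t5.7 F [-0.3 -0.5 -0.5] w0.502 g0.0 p [ 489.4 -328.8  215.4]
down stop=False t9.1 F [0.7 0.4 0.8] w0.502 g0.0 p [551.9 -54.4 149.2]
gripped t9.5 F [-0.6  5.3  4.8] w0.122 g24.6 p [552.6 -52.1 149.9]
drawn stop=False t10.6 F [ 0.9 -0.8  7.5] w-0.002 g3.5 p [516.7 -53.7 151.1]
left t11.5 F [-1.  -0.1  0.1] w0.503 g0.0 p [513.7 -50.5 215. ]
 t13.1 F [ 0.   0.8 -0.2] w1.000 g0.0 p [600. 150. 322.]
```

View pics/b1.png

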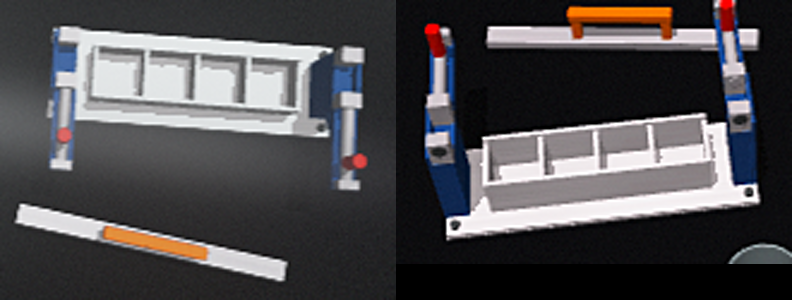

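Both knobs now stand well back in the b1 picture, at (63,135) and (358,160), and both slots look open. The fingers closed nearly shut, though, so I measure the knobs before going on.

```bash
cat > meas.py <<'E'
from vis import *
from rob import *
def knobs(F):
    for n in F:
        f=F[n];p=cloud(f);H=hsv(f)
        m=((H[...,0]<8)|(H[...,0]>170))&(H[...,1]>140)&(p[...,1]<0)&(p[...,2]>120)&(p[...,0]>400)
        for a,c,l in blobs(m,6):
            q=p[l]; top=q[q[:,2]>158]
            u=np.argwhere(l)[:,::-1][q[:,2]>158]
            print(n,"knob",a,"ntop",len(top),"carrier med3d",(R.T@(np.nanmean(top[:,:2],0)-C)).round(1),"ray163",(R.T@(ray(f,u.mean(0),163)[0,:2]-C)).round(1),"zmax",np.nanmax(q[:,2]).round(1))
E
python3 - <<'E' 2>/dev/null
import pickle; from meas import *
for k in("f0.pkl","f1.pkl"): print(k); knobs(pickle.load(open(k,"rb")))
E
```

```text
f0.pkl
scene knob 69 ntop 21 carrier med3d [-46.7 138.3] ray163 [-44.8 138.1] zmax 165.9
scene knob 81 ntop 28 carrier med3d [ -38.1 -140.8] ray163 [ -37.2 -140.6] zmax 169.0
top knob 19 ntop 19 carrier med3d [-47.6 141.5] ray163 [-47.6 141.5] zmax 165.3
top knob 45 ntop 27 carrier med3d [ -41.  -139.5] ray163 [ -41.  -139.3] zmax 167.1
f1.pkl
top knob 29 ntop 25 carrier med3d [ -83.6 -139.2] ray163 [ -83.7 -138.8] zmax 165.0
scene knob 76 ntop 23 carrier med3d [-77.5 138.4] ray163 [-76.2 138.3] zmax 165.5
scene knob 81 ntop 29 carrier med3d [ -81.2 -141.2] ray163 [ -80.4 -141. ] zmax 166.6
```

The left bolt is only back to about 5 mm, so the pads slipped off near the knob's top. I grip it again lower and look at the grip.

```bash
python3 - <<'E'
from bolt import *
import cv2
q=quat(YAW+np.pi/2)
x=-79
grip(0.5); move_ptp(P(car(x,140),215),q)
s=movel(P(car(x,140),152),feed=100,f_stop=8); st(f"down {s}")
f=grab_frame("scene"); a=f["color"][150:270,230:370,::-1]
grip(0.0,25); st("gripped")
f=grab_frame("scene"); b=f["color"][150:270,230:370,::-1]
cv2.imwrite("pics/k2.png",cv2.resize(np.hstack([a,b]),None,fx=2.8,fy=2.8,interpolation=cv2.INTER_CUBIC))
E
```

```text
down False t15.3 F [ 0.6 -0.1 -0.3] w0.500 g0.0 p [520.8 -51.8 144.4]
gripped t15.8 F [-1.1  5.4  6.3] w0.136 g24.5 p [521.  -49.5 144.6]
```

View pics/k2.png

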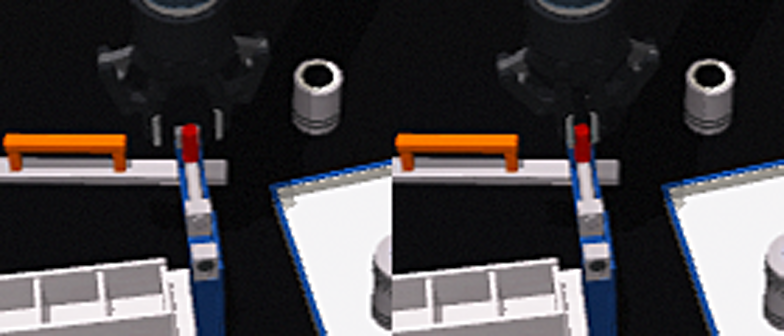

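The pads hold the red knob in the right half at (582,140). They pulled the tool 2.3 mm in +y, so the carrier sits about 2 mm further left than I measured. I draw this bolt back, then centre on the right knob the same way to fix carrier y and yaw.

```bash
python3 - <<'E'
from bolt import *
from vis import *
def loc(): return (R.T@(get_position()[:2]-C)).round(1)
grip(0.0,45); st("grip45")
s=movel(P(car(-88,142.1),152),feed=25,f_stop=12); st(f"drawn {s}"); print("L loc",loc())
leave(0,0)
grab_knob(-82.5,-139.5,152); print("R loc gripped",loc())
grip(0.0,45)
s=movel(P(car(-88,-139.5),152),feed=25,f_stop=12); st(f"drawn {s}"); print("R loc",loc())
leave(0,0)
move_ptp(P((600,150),330),quat(YAW)); grip(1.0)
import pickle; F={n:grab_frame(n) for n in("top","scene")}; pickle.dump(F,open("f2.pkl","wb"))
from meas import knobs; knobs(F)
E
```

```text
grip45 t16.0 F [-1.5  5.6  6.2] w0.128 g43.9 p [521.  -49.5 144.7]
drawn True t16.4 F [ 1.  -2.   1.7] w0.125 g44.4 p [516.1 -48.9 144.8]
L loc [-83.3 142.3]
down stop=False t19.3 F [0.3 0.9 0.2] w0.500 g0.0 p [ 494.4 -330.3  144.3]
gripped t19.7 F [-1.2  4.4  5.3] w0.137 g24.4 p [ 495.1 -328.3  145. ]
R loc gripped [ -81.7 -137.8]
drawn True t20.1 F [ 0.8 -1.3  2.7] w0.123 g44.3 p [ 495.1 -328.2  145.2]
R loc [ -81.8 -137.7]
top knob 6 ntop 6 carrier med3d [-84.8 138.6] ray163 [-85.  138.7] zmax 161.8
top knob 29 ntop 26 carrier med3d [ -84.  -139.2] ray163 [ -84.1 -138.9] zmax 165.4
scene knob 69 ntop 25 carrier med3d [-82.  138.6] ray163 [-80.4 138.5] zmax 164.3
scene knob 81 ntop 26 carrier med3d [ -82.2 -141.4] ray163 [ -81.1 -141.2] zmax 167.7
```

```bash
python3 - <<'E'
from bolt import *
q=quat(YAW+np.pi/2); q2=[0,-q[2],q[1],0]
j=solve_ik(P(car(-84,141),215),q2); print(j)
grip(0.5); move_ptp(P(car(-84,141),215),q2)
movel(P(car(-84,141),152),feed=100,f_stop=8); st("down")
grip(0.0,25); st("grip"); print((R.T@(get_position()[:2]-C)).round(1))
grip(0.5); movel(P(car(-84,141),215),feed=200)
E
```

```text
[-0.79096551  0.19116532  0.90271177  1.95879973 -0.17089467  1.06968176
  1.67566722]
down t26.3 F [-0.5  0.4  0. ] w0.499 g0.0 p [515.8 -50.4 144.3]
grip t26.7 F [-0.2  1.9  4.6] w0.139 g24.4 p [516.1 -49.  144.8]
[-83.3 142.2]
```

A half-turned grasp gives the same 142.2, so the +2.2 mm shift in y is real. I find carrier x the same way, gripping the left knob across x and pressing it gently onto its back stop.

```bash
python3 - <<'E'
from bolt import *
L=lambda:(R.T@(get_position()[:2]-C)).round(2)
q=quat(YAW)
move_ptp(P(car(-84,142.2),215),q)
movel(P(car(-84,142.2),155),feed=100,f_stop=8); st("down")
grip(0.0,30); st("grip"); print(L())
for x in(-84.5,-86):
    s=movel(P(car(x,142.2),155),feed=15,f_stop=10); st(f"push {s}"); print(L(), (R.T@get_force()[:2]).round(1))
    if s: break
grip(0.5); print(L()); movel(P(car(-84,142.2),215),feed=200)
E
```

```text
down t29.6 F [-0.  -0.3  0.5] w0.502 g0.0 p [515.8 -49.3 147.3]
grip t30.0 F [-1.6  0.4  5.4] w0.124 g29.4 p [515.8 -49.  147.7]
[-83.61 142.26]
push False t30.3 F [-0.5 -0.3  5. ] w0.127 g29.5 p [515.8 -49.  147.7]
[-83.64 142.25] [-0.5 -0.3]
push False t30.5 F [1.9 0.4 4.9] w0.125 g29.4 p [514.9 -48.9 147.7]
[-84.52 142.24] [1.8 0.5]
[-86.91 142.2 ]
```

Contact puts the back stop at carrier x of about -84.5, a -0.5 mm correction. Now the first reactor, into bay 4.

```bash
sed -i 's/^def car/C=C+R@np.array([-0.5,2.2])\ndef car/' rob.py
cat > rx.py <<'E'
from rob import *
def pick(xy):
    q=quat(YAW); grip(1.0); move_ptp(P(xy,150),q)
    s=movel(P(xy,78),feed=120,f_stop=8); st(f"at reactor {s}")
    if s: raise SystemExit("contact on the way down")
    grip(0.0,80); st("grip")
    movel(P(xy,100),feed=60); movel(P(xy,290),feed=250); st("lifted")
def place(by):
    q=quat(YAW); xy=car(0,by); move_ptp(P(xy,290),q)
    movel(P(xy,138),feed=200)
    s=movel(P(xy,90),feed=60,f_stop=8); st(f"in bay {s}")
    if s: raise SystemExit("contact early")
    s=movel(P(xy,77),feed=12,f_stop=5); st(f"set {s}")
def release(by):
    grip(0.8); p=get_position(); movel([float(p[0]),float(p[1]),282.],feed=250); st("free")
E
python3 - <<'E'
from rx import *
pick((629.3,278.6)); place(81)
E
```

```text
at reactor False t34.0 F [0.6 0.7 0.6] w0.995 g0.0 p [629.9 278.4  70.4]
grip t34.4 F [-1.7 -0.4  4.9] w0.510 g80.5 p [629.8 279.1  71.8]
lifted t35.9 F [ 0.5 -0.6 -9. ] w0.510 g82.5 p [627.8 278.4 279.7]
in bay False t39.2 F [ 0.1 -0.3 -6.1] w0.512 g82.5 p [ 594.4 -114.9   82.4]
set True t39.8 F [0.1 0.6 7. ] w0.509 g84.3 p [ 593.9 -114.6   75.8]
```

```bash
python3 - <<'E'
from rx import *
release(81)
pick((631.5,107.2)); place(27)
E
```

```text
free t41.2 F [ 0.1  0.4 -0.6] w0.800 g0.0 p [ 589.6 -112.4  280.4]
at reactor False t43.3 F [-0.2  0.5  1. ] w0.996 g0.0 p [632.1 106.8  70.5]
grip t43.8 F [-1.9  0.3  6.5] w0.515 g80.4 p [632.  107.4  71.7]
lifted t45.2 F [-1.3  1.  -7.8] w0.510 g82.7 p [629.9 107.4 279.9]
in bay False t48.1 F [ 0.9  0.1 -7.6] w0.509 g82.6 p [ 590.  -168.7   82.4]
set True t48.7 F [ 0.2 -0.8  6.3] w0.509 g84.5 p [ 589.5 -168.4   75.7]
```

```bash
python3 - <<'E'
from rx import *
import cv2,pickle
release(27)
pick((509.6,263.9)); place(-27); release(-27)
move_ptp(P((600,150),330),quat(YAW))
F={n:grab_frame(n) for n in("top","scene")}; pickle.dump(F,open("f3.pkl","wb"))
a=cv2.resize(F["top"]["color"][195:345,180:460,::-1],None,fx=2,fy=2,interpolation=cv2.INTER_CUBIC)
b=cv2.resize(F["scene"]["color"][180:310,160:400,::-1],None,fx=560/240,fy=560/240,interpolation=cv2.INTER_CUBIC)[:299]
cv2.imwrite("pics/r3.png",np.vstack([a,b]))
E
```

```text
free t50.1 F [-0.6  0.9 -0.5] w0.801 g0.0 p [ 585.3 -165.8  280.4]
at reactor False t52.9 F [-0.3  0.1  0.1] w0.999 g0.0 p [510.3 263.7  70.4]
grip t53.3 F [-2.2  0.4  7.2] w0.508 g80.3 p [509.9 264.6  71.5]
lifted t54.8 F [-0.3 -0.4 -7.7] w0.511 g82.4 p [508.  263.5 280.1]
in bay False t58.4 F [ 0.1 -0.6 -6.5] w0.510 g82.4 p [ 585.5 -222.6   82.4]
set True t59.0 F [-1.   0.4  5.9] w0.513 g84.0 p [ 585.2 -222.2   75.6]
free t60.4 F [-0.4 -0.  -0.4] w0.802 g0.0 p [ 581.6 -219.4  280.4]
```

View pics/r3.png

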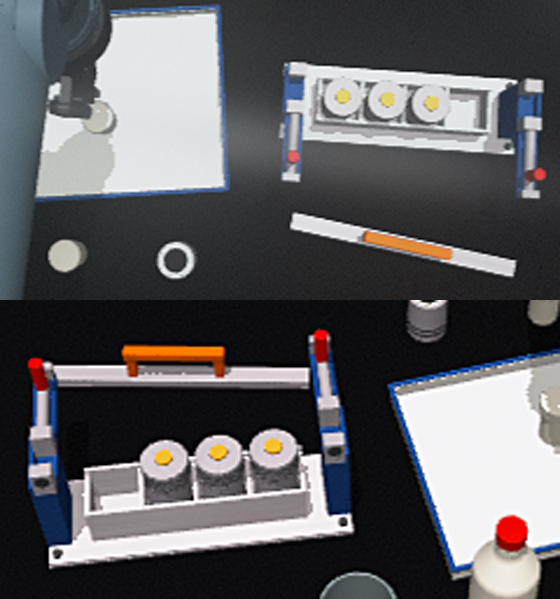

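All three reactors stand in bays 4, 3 and 2, at (343,97), (388,99) and (431,102), with both slots clear. The bar at (405,243) seems to have shifted, so I measure it again in this frame.

```bash
cat > barm.py <<'E'
from meas import *
def bar(F):
    f=F["top"];p=cloud(f);V=f["color"].min(2)
    reg=(p[...,0]>330)&(p[...,0]<480)&(p[...,1]>-360)&(p[...,1]<80)
    m=reg&(p[...,2]>4)&(p[...,2]<22)&(V>110); l=np.any([b[2] for b in blobs(m,30)],0)
    q=ray(f,np.argwhere(l)[:,::-1],12)[:,:2].astype(np.float32); r=cv2.minAreaRect(q)
    H=hsv(f); mm=reg&(H[...,1]>110)&(H[...,0]<28)&(p[...,2]>45)
    t=ray(f,np.argwhere(mm)[:,::-1],53)[:,:2].astype(np.float32); h=cv2.minAreaRect(t)
    print("bar",r,"handle",h,t.mean(0)); return r,h
E
python3 - <<'E'
from barm import *
import pickle
for k in("f0","f2","f3"): bar(pickle.load(open(k+".pkl","rb")))
E
```

```text
bar ((415.5968933105469, -149.36338806152344), (291.02685546875, 21.415790557861328), 77.18331909179688) handle ((415.8098449707031, -147.67373657226562), (106.00506591796875, 13.232755661010742), 77.25384521484375) [ 415.83224 -147.5398 ]
bar ((415.6350402832031, -149.19569396972656), (291.37078857421875, 21.415790557861328), 77.18331909179688) handle ((415.864013671875, -147.4342498779297), (106.49616241455078, 13.232755661010742), 77.25384521484375) [ 415.88776 -147.49057]
bar ((411.4391784667969, -196.93260192871094), (290.8732604980469, 21.414318084716797), 77.17790985107422) handle ((411.5167236328125, -195.68191528320312), (106.50623321533203, 13.26550579071045), 77.17456817626953) [ 411.47617 -195.95518]
```

The bar was knocked about 48 mm towards -y and now lies at about (412, -195.5) with its axis at 77.2°. I take a fresh measurement, pick it up and hold it over the carrier to check it.

```bash
python3 - <<'E'
from barm import *
import pickle
F={"top":grab_frame("top")}; r,h=bar(F)
xy=(np.array(r[0])+np.array(h[0]))/2+[0.5,1.1]; a=np.radians((r[2]+h[2])/2-90)
q=quat(a); qp=quat(YAW)
grip(0.6); move_ptp(P(xy,150),q)
s=movel(P(xy,46),feed=100,f_stop=8); st(f"at bar {s}")
if s: raise SystemExit
grip(0.0,70); st("grip")
movel(P(xy,60),feed=40); movel(P(xy,260),feed=200); st("lift")
move_ptp(P(car(0,0),260),qp); wait(0.3); st("over")
F={n:grab_frame(n) for n in("top","scene")}; pickle.dump(F,open("f4.pkl","wb"))
p=cloud(F["top"]); m=(p[...,2]>200)&(p[...,2]<250)&(abs(p[...,0]-587)<60)&(abs(p[...,1]+196)<180)
for A,c,l in blobs(m,15): print(A,c.round(1),(R.T@(np.nanmean(p[l][:,:2],0)-C)).round(1),np.nanmedian(p[l][:,2]).round(1),"y",((p[l][:,:2]-C)@R)[:,1].min().round(1),((p[l][:,:2]-C)@R)[:,1].max().round(1))
cv2.imwrite("pics/bar4.png",np.hstack([F["top"]["color"][180:320,280:480,::-1],F["scene"]["color"][140:280,140:340,::-1]]).repeat(2,0).repeat(2,1)[:600,:800])
E
```

```text
bar ((411.4875183105469, -196.72015380859375), (290.4375, 21.414318084716797), 77.17790985107422) handle ((411.5167236328125, -195.68191528320312), (106.50623321533203, 13.26550579071045), 77.17456817626953) [ 411.46622 -195.91264]
at bar False t65.0 F [-0.5 -0.7  0.4] w0.604 g0.0 p [ 412.6 -195.4   38.5]
grip t65.5 F [-1.8  1.4  5.1] w0.124 g68.5 p [ 412.2 -195.    38.6]
lift t67.2 F [-0.5 -0.3 -3.8] w0.120 g68.5 p [ 410.8 -194.8  250.6]
over t68.2 F [-0.2  0.  -3.6] w0.122 g68.5 p [ 586.5 -195.8  252.4]
570 [355.1 235.3] [-3.1 85. ] 225.1 y 9.8 143.2
```

View pics/bar4.png

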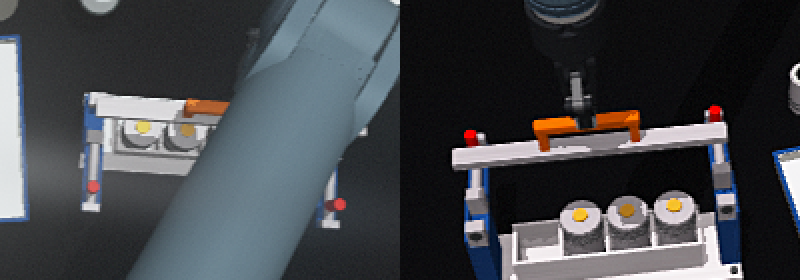

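The bar hangs level over the posts. In the top view its left end is at (95,105), and the scene view shows the full bar from (455,158) to (728,132). The left end reads y of about 143 to 145 against the nominal 146. I check its line in the scene view, then lower it.

```bash
python3 - <<'E'
from barm import *
import pickle
f=pickle.load(open("f4.pkl","rb"))["scene"]; p=cloud(f); V=f["color"].min(2)
m=(p[...,2]>212)&(p[...,2]<236)&(V>130)&(abs(p[...,0]-587)<60)&(abs(p[...,1]+196)<180)
q=((p[m][:,:2]-C)@R).astype(np.float32); print(len(q),cv2.minAreaRect(q),q[:,1].min(),q[:,1].max())
vx,vy,x0,y0=cv2.fitLine(q,cv2.DIST_HUBER,0,.01,.01).ravel(); print("tilt deg",np.degrees(np.arctan2(vx,vy)),x0,y0)
f=pickle.load(open("f4.pkl","rb"))["top"]; p=cloud(f); V=f["color"].min(2)
m=(p[...,2]>212)&(p[...,2]<240)&(V>130)&(abs(p[...,0]-587)<60)&(p[...,1]>-140)&(p[...,1]<-30)
q=((p[m][:,:2]-C)@R).astype(np.float32)
vx,vy,x0,y0=cv2.fitLine(q,cv2.DIST_HUBER,0,.01,.01).ravel(); print("top tilt deg",np.degrees(np.arctan2(vx,vy)),x0,y0)
E
```

```text
875 ((-0.8195152282714844, -3.355499267578125), (27.168954849243164, 290.5348205566406), 0.09099581092596054) -148.62617 141.92401
tilt deg 179.99559 0.93864995 -8.957442
top tilt deg 0.30484927 -1.3348961 99.78267
```

```bash
python3 - <<'E'
from rob import *
L=lambda:print((R.T@(get_position()[:2]-C)).round(2))
xy=car(0.3,0)
movel(P(xy,186),feed=120); st(); L()
s=movel(P(xy,153),feed=35,f_stop=6); st(f"in slots {s}"); L()
if s: raise SystemExit
s=movel(P(xy,143),feed=10,f_stop=4); st(f"set {s}"); L()
E
```

```text
t69.1 F [ 1.   0.1 -3.3] w0.120 g68.5 p [ 588.2 -195.8  178.6]
[ 0.88 -0.42]
in slots False t70.2 F [ 0.5  0.  -3.3] w0.119 g68.5 p [ 587.9 -195.5  145.3]
[ 0.57 -0.18]
set True t70.8 F [-0.5 -0.4  5.2] w0.123 g70.0 p [ 587.4 -195.2  139.7]
[0.02 0.06]
```

```bash
python3 - <<'E'
from barm import *
import pickle
grip(0.5); p0=get_position(); movel([float(p0[0]),float(p0[1]),260.],feed=200)
move_ptp(P(car(-60,-260),300),quat(YAW+np.pi/2)); wait(.2)
F={n:grab_frame(n) for n in("top","scene")}; pickle.dump(F,open("f5.pkl","wb"))
p=cloud(F["scene"]);V=F["scene"]["color"].min(2); q=p[(p[...,2]>90)&(p[...,2]<140)&(V>150)&(abs(p[...,1]+195)<110)&(abs(p[...,0]-587)<40)]; print("bar top z",np.nanmedian(q[:,2]))
knobs(F); st()
a=cv2.resize(F["top"]["color"][205:305,300:470,::-1],(680,400)); b=cv2.resize(F["scene"]["color"][185:305,150:330,::-1],(680,453))
cv2.imwrite("pics/bar5.png",cv2.resize(np.vstack([a,b]),None,fx=.7,fy=.7))
E
```

```text
bar top z 111.22645850494155
top knob 15 ntop 15 carrier med3d [-83.7 138.5] ray163 [-83.7 138.5] zmax 165.1
top knob 30 ntop 27 carrier med3d [ -83.8 -141.4] ray163 [ -83.8 -141.2] zmax 165.7
scene knob 71 ntop 23 carrier med3d [-81.6 136.7] ray163 [-80.4 136.6] zmax 165.5
scene knob 81 ntop 28 carrier med3d [ -81.  -143.2] ray163 [ -80.1 -143. ] zmax 166.5
 t73.3 F [-0.1 -0.8 -0.1] w0.501 g0.0 p [ 507.7 -448.4  291.9]
```

View pics/bar5.png

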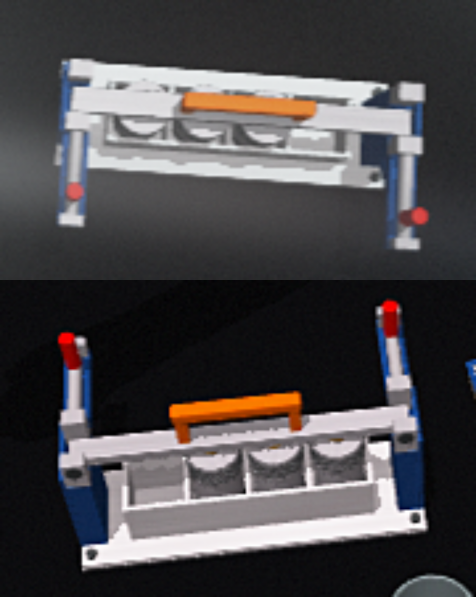

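The bar lies in both slots (top of bar reads 111 mm against the nominal 113) and both knobs at (75,190) and (418,216) are back. Now I push the bolts home.

```bash
python3 - <<'E'
from barm import *
from bolt import *
import pickle
L=lambda:print((R.T@(get_position()[:2]-C)).round(2),(R.T@get_force()[:2]).round(1))
for y in(-140,140):
    grab_knob(-87,y,152.5); grip(0.0,50); L()
    s=movel(P(car(-45,y),152.5),feed=30,f_stop=15); st(f"push {s}"); L()
    s=movel(P(car(-36,y),152.5),feed=10,f_stop=12); st(f"home {s}"); L()
    leave(0,0)
move_ptp(P(car(-60,330),300),quat(YAW+np.pi/2)); wait(.2)
F={n:grab_frame(n) for n in("top","scene")}; pickle.dump(F,open("f6.pkl","wb")); knobs(F); st()
a=cv2.resize(F["top"]["color"][205:305,300:470,::-1],(680,400)); b=cv2.resize(F["scene"]["color"][185:305,150:330,::-1],(680,453))
cv2.imwrite("pics/bar6.png",cv2.resize(np.vstack([a,b]),None,fx=.7,fy=.7))
E
```

```text
down stop=False t74.8 F [-0.2 -1.  -0.2] w0.501 g0.0 p [ 489.4 -328.3  144.8]
gripped t75.2 F [-0.2  1.7  4.2] w0.140 g24.4 p [ 490.  -327.8  145.5]
[ -86.43 -140.03] [-0.6  2.4]
push False t77.0 F [-2.3  2.   6.1] w0.114 g48.9 p [ 531.3 -331.2  145.6]
[ -44.92 -139.99] [-2.5  1.8]
home False t78.0 F [-9.6  5.7 11.8] w0.119 g49.6 p [ 534.9 -331.5  145.5]
[ -41.37 -140.01] [-10.1   4.9]
down stop=False t80.9 F [0.1 0.3 0.4] w0.498 g0.0 p [512.3 -49.1 144.9]
gripped t81.3 F [-1.2  1.   3.9] w0.140 g24.4 p [512.7 -48.7 145.3]
[-86.28 140.07] [-0.6  0.7]
push False t83.1 F [-1.2  0.7  6.7] w0.117 g48.9 p [554.1 -52.1 145.4]
[-44.67 140.05] [-1.3  0.6]
home True t83.8 F [-1.   0.1  5.6] w0.122 g48.8 p [557.1 -52.2 145.4]
[-41.73 140.14] [-1.  0.]
top knob 22 ntop 20 carrier med3d [-38.5 138.5] ray163 [-38.6 138.5] zmax 164.0
top knob 46 ntop 27 carrier med3d [ -38.8 -141. ] ray163 [ -38.8 -141.1] zmax 166.3
scene knob 68 ntop 22 carrier med3d [-36.2 136.7] ray163 [-35.  136.6] zmax 165.0
scene knob 83 ntop 31 carrier med3d [ -36.2 -143. ] ray163 [ -35.6 -142.9] zmax 165.2
 t85.8 F [0.1 0.2 0.6] w0.503 g0.0 p [554.  136.7 291.7]
```

View pics/bar6.png

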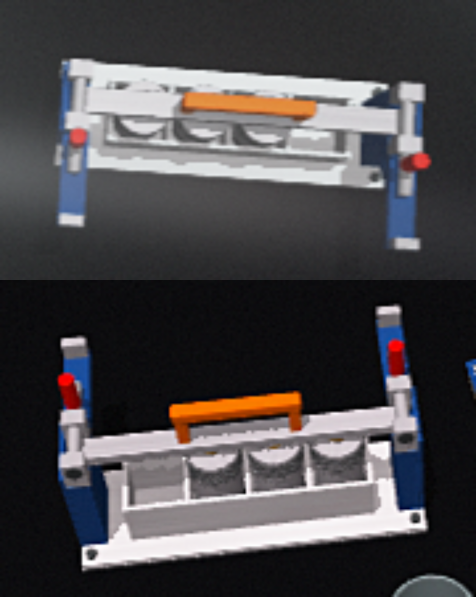

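Both bolts are home: the knobs travelled 45 mm in both views and now stand against the cheeks at (78,136) and (420,161), with the rods across the bar. The robot is clear, so I hand in.

```bash
python3 - <<'E'
from workcell import *
print(finish_job(),get_time_s())
E
```

```text
the job is handed in; nothing more can be done
the job is handed in; nothing more can be done
```

The job is handed in at about 86 s of the allowed 210 s: the tray's three closed reactors stand in bays 2, 3 and 4, the retaining bar lies in both slots, and both bolts are pushed fully home, but no verdict came back.

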